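Hold a metal coupon flush on the alignment jig with a spacer

TASK

Take the orange spacer out of its white rack and lower it, upright, all the way down into the one gap between the coupon and the blue stops that is wide enough for it, then push with it so that the coupon is pressed firmly and squarely flush along the yellow rail. Finish while holding: keep the spacer gripped and keep pressing, do not let go. Do not touch the polished coupon with the gripper, and leave the mouse and the two black pucks alone.

Things in the scene. Friction and masses are not known exactly. Their poses are not given: they have to be found in the camera images.
- jig: Black alignment jig, fixed, place and yaw vary (yaw up to 0.35 rad). Base plate 160 (x) x 170 (y) x 10 mm, origin at the centre of its underside, z up. Its +x points away from the robot, to the yellow rail: push the coupon along jig +x. When flush, the coupon's origin stands at jig x = +35 mm. Three blue stops stand at jig x -50 mm, y -34, 0 and +34 mm, in varying order.
- rail: Yellow datum rail fixed on the jig plate: 18 (x) x 150 (y) x 18 mm. Origin at the centre of the lower edge of its flush face, which looks to jig -x; it lies at jig (+55, 0, +10) mm, axes as the jig's. Its top is 28 mm above the bench.
- stop_short: Shortest of three blue stops fixed on the jig plate, on the robot's side of the coupon. Axes as the jig's, origin on its underside (10 mm above the bench). 33 mm wide (y), 18 mm high; reaches from 22 mm behind its origin to 41 mm ahead (+x). Between it and the coupon is the only gap that takes the spacer: 16 to 23 mm at the start, 24 mm with the coupon flush, 35 mm or more along y.
- stop_mid: Blue stop block like stop_short, but reaching 54 mm ahead of its origin: gap at most 11 mm, too narrow for the spacer.
- stop_long: Blue stop block like stop_short, but reaching 57 mm ahead of its origin: gap at most 8 mm, too narrow for the spacer.
- coupon: Loose aluminium coupon with a copper stripe on top, 40 (x) x 130 (y) x 12 mm, 0.12 to 0.22 kg, flat on the jig plate between stops and rail; origin at the centre of its underside, axes about as the jig's. Starts 2.5 to 4.5 mm short of the rail, up to 0.03 rad askew. Slides at about 1 to 3 N; 10 to 20 N of push on its robot-side face squares it on the rail. The gripper must not touch it.
- rack: White rack block fixed on the bench, 75 (x) x 85 (y) x 24 mm, place and yaw vary; origin at the centre of its underside. An upright slot, 16 (x) x 26 (y) mm and 20 mm deep, in the middle of its top holds the spacer.
- spacer: Loose orange bar, 50 g, black line 30 mm above its foot: 14 (x) x 24 (y) x 80 mm high, symmetric. Origin at the centre of its foot, z up its height. Starts upright in the rack's slot, foot 4 mm above the bench, axes as the rack's. In the gap its x must lie along jig x, foot on or just over the plate. Grip it above its middle across the 14 mm, so the fingers stay above coupon and stops.
- mouse: Black computer mouse, 105 x 60 x 33 mm, beyond the work; leave it alone.
- puck_a: Black mounted specimen puck, 32 mm across, 20 mm high; leave it alone.
- puck_b: Black mounted specimen puck like puck_a; leave it alone.

How it is judged:
On the way, in this order (a step that is already met when the one before it is completed fails the run):
1. the spacer is lifted out of the rack in the gripper (height (world z) of spacer above 0.035 m and contact force between the fingers and spacer above 1 N and contact force between spacer and rack below 0.1 N), for 0.1 s.
2. the spacer stands in the wide gap, down to within 6 mm of the jig plate (z of spacer in the frame of jig below 0.016 m and y of spacer in the frame of stop_short between -0.014 and 0.014 m and x of spacer in the frame of stop_short between 0.044 and 0.061 m), for 0.1 s.
At the end, for the whole second after the job is handed in: Spacer still gripped, upright (0.12 rad) in the gap at the shortest stop, within 14 mm of its middle line, foot within 6 mm of the plate; it presses the coupon, and the coupon the rail, each with over 2 N; coupon flat, within 1.5 mm of flush and 0.02 rad of square; nothing moving (all of step 2 and angle between spacer's own z axis and vertical below 0.12 rad and x of coupon in the frame of jig above 0.0335 m and angle between the x axis of coupon and the x axis of jig, either way round below 0.02 rad and angle between coupon's own z axis and vertical below 0.05 rad and contact force between coupon and rail above 2 N and contact force between spacer and coupon above 2 N and contact force between the fingers and spacer above 2 N and x of the grasp point in the frame of spacer between -0.012 and 0.012 m and z of the grasp point in the frame of spacer above 0.025 m and linear speed of each of coupon, spacer below 0.02 m/s); the arm keeps its last pose, push and grip.
It fails at once if the gripper touches the coupon (contact force between any of the arm, the fingers and coupon above 0.5 N).
It fails at once if a bystander is moved by more than 20 mm (distance of any of mouse, puck_a, puck_b from where it was at the start of the episode above 0.02 m).
It also fails if it takes over 45 s, if anything falls off the work surface, if the arm or the gripper's body presses on something with over 40 N, if the wrist force passes 120 N, or if a joint passes its speed limit or range.

ROBOT

A 6-joint arm with a two-finger parallel gripper is mounted at the origin on the work surface. World frame = base frame: x ahead of the robot, y to its left, z up, the work surface at z = 0. Lengths are in m, angles in rad, forces in N, time in s.
With the tool pointing down it reaches from about 0.35 to 0.8 m from the base axis. Payload 7.3 kg.
Tool frame: the origin (TCP) lies between the finger pads; the fingertips stand 25 mm ahead of it and the grasp point (between the pads) lies 6 mm ahead of it (r.tip_extent is the distance from the TCP to the fingertips, in m); z points along the fingers, y is the line along which they close (so a half turn about z gives the same grasp; the last joint's range is limited). The gripper opens to 85 mm and grips with 20 to 120 N. Pads are 22 mm wide; open, the fingers measure 114 mm over their backs; the gripper's body (76 mm by 85 mm) begins 54 mm behind the grasp point. The pads swing forward as they close: fully open they stand 13 mm farther back than shut.
Start: joints at [1.088, 0.342, 1.524, -0, 1.275, -0.146], TCP at [0.173, 0.496, 0.256] pointing down, gripper open.
Joint ranges: [-2.53, 2.53], [-0.77, 2.02], [0.04, 2.7], [-1, 4.14], [0.28, 2.66], [-3.11, 3.11]. Speed limits (rad/s): [2.57, 2.57, 3.14, 3.14, 3.14, 3.14].

INTERFACE

Orientations are given as a unit quaternion [x, y, z, w].
In Python, from workcell import r, command_gripper, optics gives the robot as it stands. The module is installed in compiled form; this text tells all that it offers. Calls block until the motion is done:
- r.reach(position, orientation): joint-space move of the TCP to a pose.
- r.move_straight(position, orientation=None, speed=0.15, max_force=None): straight line of the TCP; orientation=None keeps the orientation; speed is the mean speed in m/s. With max_force (N) it stops when the force on the tool has changed by that much, and returns True; else False.
- r.movej(angles): joint-space move.
- command_gripper(opening, force=None): finger opening in m; force is the grip in N (None keeps the last); returns when the fingers have stopped.
- r.hold(seconds).
- r.solve_ik(position, orientation): joint angles nearest the present ones, or None.
- r.read_state(): the state.
- optics.get_image(name): name is "scene" or "top"; returns (picture, depth): 400x640x3 uint8, red, green, blue; 400x640 float32, m along the optical axis (not along the pixel's ray), 0 where there is no reading.
- optics.camera_model(name): a dict with "K" (3x3 intrinsics, pixels), "R" (3x3) and "t" (3): a world point X has camera coordinates R X + t. Camera axes: x right, y down, z forward; pixel columns grow to the right and rows downward; lengths in m; the calibration is good to about 2 mm. A picture is of the moment at which its call begins. camera_model takes no time and is no camera call.
A pose or a line that the arm cannot do raises r.PlanningError and nothing moves.
- r.finish_job(): hands the job in; it is judged then, once.
The state is a dict: "time_s": time; "joint_positions": joint angles; "dq": joint speeds; "tau": joint torques, N m; "eef_pos": TCP position; "eef_rot": TCP orientation; "contact_force": force on the tool from outside, world axes, zero at the start; "torque": the same for the moment, N m; "grip_width": finger opening in m; "grip_force": force on a finger pad.
Only numpy, scipy, OpenCV 4.12 (cv2) and the standard library are available. Lean on these libraries where they do the work, as an engineer would, in place of code of your own. Each camera call takes 0.05 s, during which the arm holds its last target. There are 200 camera calls.

## Working session

There is one attempt and no reset: what is moved stays moved. The work goes in short steps, each a Python script; the robot and the scene stay as the last script left them, time stands still between calls to the robot, and variables do not carry over. Pictures are saved under pics/ and viewed, at most 10 in all, crops included, and the job is handed in when it is done.

```bash
mkdir -p pics && python3 - <<'E'
from workcell import r, optics
import cv2, numpy as np
for n in ("scene","top"):
    im,d=optics.get_image(n); cv2.imwrite(f"pics/{n}0.png",im[:,:,::-1]); np.savez(f"{n}0.npz",im=im,d=d)
    m=optics.camera_model(n); C=-m["R"].T@m["t"]; print(n,m["K"].round(1).tolist(),m["R"].round(3).tolist(),C.round(3))
print(r.read_state())
E
```

```text
scene [[475.7, 0.0, 327.4], [0.0, 475.7, 204.9], [0.0, 0.0, 1.0]] [[-0.148, 0.989, 0.012], [0.688, 0.111, -0.717], [-0.71, -0.098, -0.697]] [1.268 0.104 0.694]
top [[488.2, 0.0, 313.9], [0.0, 488.2, 202.8], [0.0, 0.0, 1.0]] [[0.021, -1.0, -0.021], [-0.981, -0.016, -0.193], [0.192, 0.024, -0.981]] [0.393 0.008 1.12 ]
{'time_s': 0.1, 'joint_positions': array([ 1.08799300e+00,  3.42649226e-01,  1.52494011e+00,  4.74229327e-05,
        1.27535555e+00, -1.45998231e-01]), 'dq': array([ 0.00263949, -0.00147349, -0.00209806, -0.00045353,  0.00120171,
       -0.00110107]), 'tau': array([ 8.10415277e-04, -4.34445047e+01, -2.46490180e+01, -3.39027110e-04,
        4.71705876e-03, -1.52006169e-05]), 'eef_pos': array([0.17331553, 0.49523154, 0.2556909 ]), 'eef_rot': array([ 1.67614492e-01,  9.85852385e-01, -6.35961018e-04, -2.30654558e-04]), 'contact_force': array([-0.00132949, -0.08632756,  0.58426164]), 'torque': array([0.00826528, 0.01724167, 0.01940368]), 'grip_force': 0.0, 'grip_width': 0.08545494797729311}
```

View pics/top0.png

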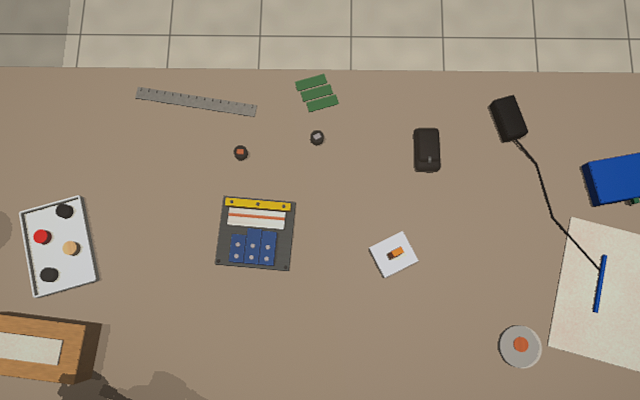

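View pics/scene0.png

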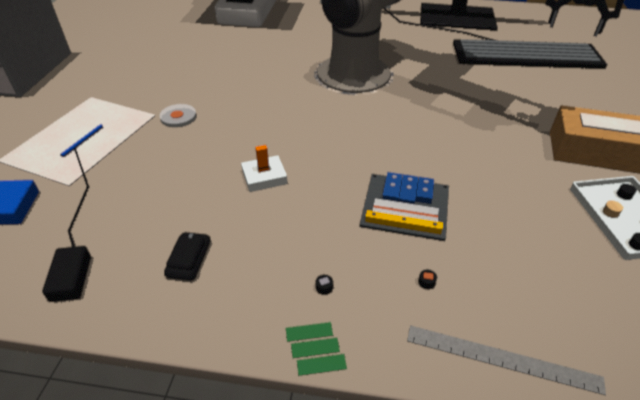

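The top view shows the jig at about (257,233) with its rail at the top (258,204). The three stops are at (237,250), (253,247) and (269,247), and the leftmost looks shortest. The rack and spacer are at (393,254), the mouse at (427,150), and the pucks at (241,153) and (317,137). The scene view agrees. Next I'll measure by colour and rays.

```bash
cat > h.py <<'E'
import numpy as np, cv2
from workcell import r, optics, command_gripper
M={n:optics.camera_model(n) for n in("scene","top")}
def ray(n,uv,z):
    m=M[n]; uv=np.atleast_2d(np.asarray(uv,float)); d=(np.linalg.inv(m["K"])@np.c_[uv,np.ones(len(uv))].T).T@m["R"]
    C=-m["R"].T@m["t"]; return C+d*((z-C[2])/d[:,2])[:,None]
def proj(n,X):
    m=M[n]; p=(np.atleast_2d(X)@m["R"].T+m["t"])@m["K"].T; return p[:,:2]/p[:,2:]
def blobs(im,lo,hi,roi,amin=15):
    x0,y0,x1,y1=roi; k=4
    c=cv2.resize(im[y0:y1,x0:x1],None,fx=k,fy=k,interpolation=cv2.INTER_CUBIC)
    g=cv2.inRange(cv2.cvtColor(c,cv2.COLOR_RGB2HSV),np.array(lo),np.array(hi))
    cs,_=cv2.findContours(g,cv2.RETR_EXTERNAL,cv2.CHAIN_APPROX_NONE)
    cs=sorted([q for q in cs if cv2.contourArea(q)>amin*k*k],key=cv2.contourArea)[::-1]
    return [(q[:,0,:]+.5)/k-.5+[x0,y0] for q in cs]
def rect(P):
    c,s,a=cv2.minAreaRect((P[:,:2]*1000).astype(np.float32)); b=cv2.boxPoints((c,s,a))
    return np.array(c)/1000,s,a,b/1000
COL=dict(yellow=((20,150,80),(32,255,255)),blue=((105,110,40),(125,255,255)),orange=((5,180,80),(18,255,255)),white=((0,0,150),(179,50,255)))
ROI=dict(top=dict(jig=(205,185,305,280),rack=(360,220,430,285)),scene=dict(jig=(355,165,460,245),rack=(230,135,300,195)))
E
python3 - <<'E'
from h import *
for n in("top","scene"):
    im=np.load(n+"0.npz")["im"]
    for col,roi,z in(("yellow","jig",.028),("blue","jig",.028),("white","jig",.022),("white","rack",.024),("orange","rack",.084)):
        for b in blobs(im,*COL[col],ROI[n][roi])[:3]:
            c,s,a,bx=rect(ray(n,b,z)); print(n,col,roi,c.round(4),np.round(s,1),round(a,1),bx.round(4).tolist())
    x0,y0,x1,y1=ROI[n]["jig"]; A=cv2.resize(im[y0:y1,x0:x1],None,fx=5,fy=5,interpolation=cv2.INTER_CUBIC)
    x0,y0,x1,y1=ROI[n]["rack"]; B=cv2.resize(im[y0:y1,x0:x1],None,fx=4,fy=4,interpolation=cv2.INTER_CUBIC)
    h=max(len(A),len(B)); A,B=[cv2.copyMakeBorder(q,0,h-len(q),0,0,cv2.BORDER_CONSTANT) for q in(A,B)]
    cv2.imwrite(f"pics/crop_{n}.png",np.hstack([A,B])[:,:800,::-1])
E
```

```text
top yellow jig [0.6024 0.1635] [151.   20.1] 85.7 [[0.5867000222206116, 0.08889999985694885], [0.6068000197410583, 0.08739999681711197], [0.6180999875068665, 0.23800000548362732], [0.5979999899864197, 0.23960000276565552]]
top blue jig [0.5069 0.1703] [100.9  78.7] 86.0 [[0.46399998664855957, 0.12280000001192093], [0.5425999760627747, 0.11720000207424164], [0.5497000217437744, 0.21789999306201935], [0.47119998931884766, 0.22339999675750732]]
top white jig [0.5613 0.1671] [130.2  20.6] 86.1 [[0.5465999841690063, 0.10289999842643738], [0.5670999884605408, 0.1014999970793724], [0.5759000182151794, 0.2313999980688095], [0.555400013923645, 0.23280000686645508]]
top white jig [0.5849 0.1653] [129.8  12.1] 86.1 [[0.574400007724762, 0.10100000351667404], [0.5864999890327454, 0.10019999742507935], [0.595300018787384, 0.2296999990940094], [0.5831999778747559, 0.2304999977350235]]
top white rack [ 0.495  -0.1456] [78.3 88.1] 27.6 [[0.4399000108242035, -0.12470000237226486], [0.48069998621940613, -0.20280000567436218], [0.5501000285148621, -0.16660000383853912], [0.5092999935150146, -0.088500000
[... 889 characters left out ...]
3170000314712524]]
scene white jig [0.5826 0.1654] [129.6   8.1] 85.9 [[0.5738999843597412, 0.10109999775886536], [0.5820000171661377, 0.10050000250339508], [0.5911999940872192, 0.2296999990940094], [0.5831999778747559, 0.23029999434947968]]
scene white rack [ 0.4945 -0.1459] [84.2 91.4] 27.8 [[0.4359999895095825, -0.1251000016927719], [0.47859999537467957, -0.20589999854564667], [0.5530999898910522, -0.16670000553131104], [0.5105000138282776, -0.08590000122785568]]
scene orange rack [ 0.5227 -0.1355] [70.2 23. ] 20.7 [[0.48579999804496765, -0.1371999979019165], [0.49399998784065247, -0.15870000422000885], [0.5597000122070312, -0.1339000016450882], [0.5515000224113464, -0.11240000277757645]]
```

View pics/crop_top.png

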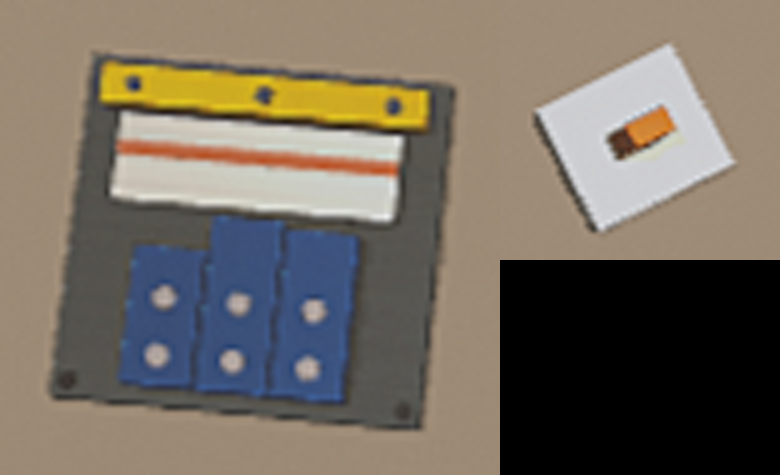

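View pics/crop_scene.png

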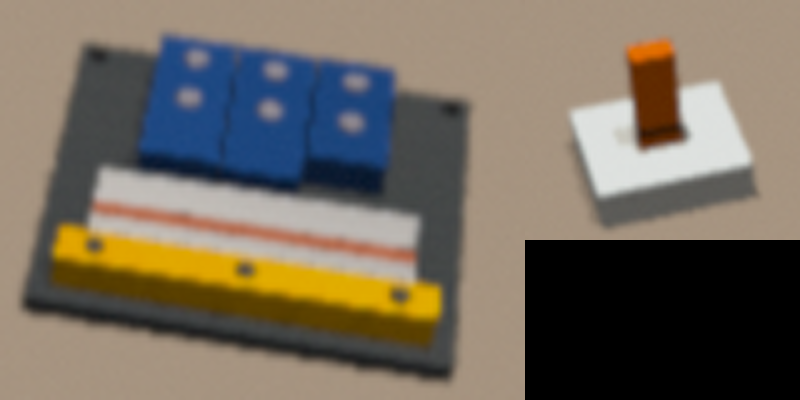

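The top crop shows the leftmost stop (front edge at crop row 245) sitting farthest from the coupon (edge at row 205). That makes it stop_short, at jig y = +34. The scene crop agrees: the front of the right-hand stop sits farthest back. Sizes match too, with the rail 151 mm, the stops 101 mm and the coupon 130 mm wide. The jig yaw is about -0.075, the gap about 21 mm and the spacer yaw about 27.5°. Now grasping.

```bash
cat >> h.py <<'E'
from scipy.spatial.transform import Rotation as Ro
JY=-0.0749; JO=np.array([.5385,.1684]); ex=np.array([np.cos(JY),np.sin(JY)]); ey=np.array([-ex[1],ex[0]])
def ori(yaw,s=1):  # tool y along s*(cos yaw, sin yaw), z down
    y=s*np.array([np.cos(yaw),np.sin(yaw),0]); z=np.array([0,0,-1.]); return Ro.from_matrix(np.c_[np.cross(y,z),y,z]).as_quat()
def jig(x,y): return JO+x*ex+y*ey
G=.048  # grasp height over the foot
def tcp(xy,foot): return [xy[0],xy[1],foot+G+.006]
E
python3 - <<'E'
from h import *
S=np.array([.4945,-.1452]); yaw=np.radians(27.5)
for s in(1,-1): print(s,[None if q is None else q.round(2).tolist() for q in(r.solve_ik(tcp(S,.004),ori(yaw,s)),r.solve_ik(tcp(jig(0,.034),.012),ori(JY,s)))])
s=min((1,-1),key=lambda s:abs(r.solve_ik(tcp(S,.004),ori(yaw,s))[5])); print(s)
open("s.txt","w").write(str(s)); o=ori(yaw,s)
r.reach(tcp(S,.15),o)
r.move_straight(tcp(S,.004),speed=.12,max_force=15)
command_gripper(0.0,80)
st=r.read_state(); print(st["eef_pos"],st["grip_width"],st["grip_force"],st["contact_force"],st["time_s"])
r.move_straight(tcp(S,.12),speed=.1)
st=r.read_state(); print(st["eef_pos"],st["grip_width"],st["grip_force"],st["contact_force"],st["time_s"])
E
```

```text
1 [[-0.43, 0.57, 1.78, -0.0, 0.78, -0.91], [0.23, 0.65, 1.6, -0.0, 0.9, 0.3]]
-1 [[-0.43, 0.57, 1.78, -0.0, 0.78, 2.23], [0.23, 0.65, 1.6, -0.0, 0.9, -2.84]]
1
[ 0.49456338 -0.14522995  0.05813277] 0.013264776494034847 77.81974911689758 [-0.54783276  0.69296313  2.50313839] 4.6583
[ 0.49416477 -0.14505974  0.17335766] 0.013364378498969627 77.78076767921448 [ 0.28013028  0.32727526 -0.92746012] 5.9667
```

```bash
python3 - <<'E'
from h import *
s=int(open("s.txt").read()); o=ori(JY,s)
r.reach(tcp(jig(.0015,.034),.12),o); r.move_straight(tcp(jig(.0015,.034),.045),speed=.1)
print(r.read_state()["eef_pos"],jig(.0015,.034))
cr=[]
for n in("scene","top"):
    im,d=optics.get_image(n); np.savez(n+"1.npz",im=im,d=d)
    x0,y0,x1,y1=ROI[n]["jig"]; cr.append(cv2.resize(im[y0-15:y1,x0:x0+100],(400,int(4*(y1-y0+15))),interpolation=cv2.INTER_CUBIC))
h=max(map(len,cr)); cv2.imwrite("pics/over.png",np.hstack([cv2.copyMakeBorder(c,0,h-len(c),0,0,cv2.BORDER_CONSTANT) for c in cr])[:,:,::-1])
E
```

```text
[0.54302827 0.20219014 0.09959732] [0.54254001 0.20219243]
```

View pics/over.png

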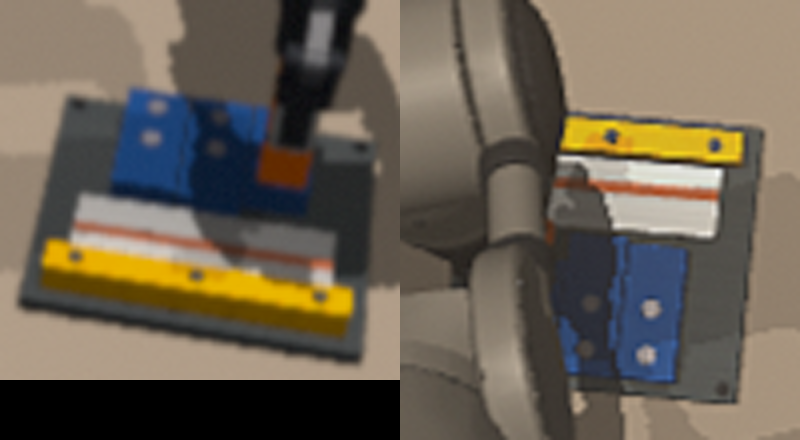

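The scene crop (left) shows the spacer foot, its bottom edge near (258–308, 185), hanging between the short stop and the coupon. The arm hides it in the top view. I'll compare the detected foot edge with its predicted position.

```bash
python3 - <<'E'
from h import *
im=np.load("scene1.npz")["im"]; x0,y0,x1,y1=ROI["scene"]["jig"]
b=[q for q in blobs(im,(3,150,50),(18,255,255),(410,150,440,202))][0]
e=r.read_state(); z=e["eef_pos"][2]-.006-G
lo=np.array([b[np.abs(b[:,0]-u)<.3].max(0) for u in range(int(b[:,0].min())+2,int(b[:,0].max())-1)])
P=ray("scene",lo,z)[:,:2]
print("foot front edge, jig mm:",(np.c_[(P-JO)@ex,(P-JO)@ey]*1000).round(1).tolist())
c=[b[:,0].min(),b[:,0].max()]; print(c,proj("scene",[[*jig(.0085,.046),z],[*jig(.0085,.022),z]]).round(1))
# coupon edge and short stop edge in top0, jig mm
im=np.load("top0.npz")["im"]
for col,zz in(("blue",.028),("white",.022)):
    q=blobs(im,*COL[col],ROI["top"]["jig"])[0]; P=ray("top",q,zz)[:,:2]; J=np.c_[(P-JO)@ex,(P-JO)@ey]*1000
    for y in(26,30,34,38,42):
        v=J[np.abs(J[:,1]-y)<1,0]; print(col,y,v.min().round(1),v.max().round(1))
im=np.load("scene0.npz")["im"]
q=blobs(im,*COL["white"],ROI["scene"]["jig"])[0]; P=ray("scene",q,.022)[:,:2]; J=np.c_[(P-JO)@ex,(P-JO)@ey]*1000
for y in(26,34,42): print("scene coupon",y,J[np.abs(J[:,1]-y)<1,0].min().round(1))
E
```

```text
foot front edge, jig mm: [[7.6, 26.5], [7.1, 28.4], [7.4, 30.4], [6.9, 32.4], [7.2, 34.4], [7.5, 36.4], [7.7, 38.4], [7.3, 40.4], [7.5, 42.4], [6.3, 44.3]]
[np.float64(419.375), np.float64(432.375)] [[430.9 196.7]
 [418.9 194.8]]
blue 26 -70.2 -9.7
blue 30 -70.5 -9.5
blue 34 -70.9 -9.4
blue 38 -71.2 -9.1
blue 42 -70.5 -9.4
white 26 12.4 32.7
white 30 13.1 32.3
white 34 13.3 32.0
white 38 13.5 31.6
white 42 13.1 31.8
scene coupon 26 12.6
scene coupon 34 13.3
scene coupon 42 12.7
```

The foot front edge is at jig x = 7–9 mm and the gap runs from -9 to +13, so it clears both sides. I'll shift +1 mm and lower.

```bash
python3 - <<'E'
from h import *
p=jig(.0025,.034)
r.move_straight(tcp(p,.045),speed=.05)
print(r.move_straight(tcp(p,.0115),speed=.04,max_force=8))
r.hold(.2); st=r.read_state(); e=st["eef_pos"]; print("foot",e[2]-.006-G,(e[:2]-JO)@ex*1e3,(e[:2]-JO)@ey*1e3,st["contact_force"],st["grip_width"],st["time_s"])
E
```

```text
False
foot 0.011796956797913365 2.639569351878798 34.061268753849674 [ 0.72504332 -0.18797866 -0.82041872] 0.013240054616028556 9.725
```

It's in, with no contact force. Next I'll grip harder and push along jig +x.

```bash
python3 - <<'E'
from h import *
command_gripper(0.0,115)
f0=r.read_state()["contact_force"]
def rep(t):
    st=r.read_state(); e=st["eef_pos"]; f=(st["contact_force"]-f0)
    print(t,"foot",(e[2]-.006-G).round(4),"jig",((e[:2]-JO)@ex*1e3).round(2),((e[:2]-JO)@ey*1e3).round(2),"F",(f[:2]@ex).round(2),(f[:2]@ey).round(2),f[2].round(2),"tq",st["torque"].round(2),st["grip_width"],st["time_s"])
rep("start")
print(r.move_straight(tcp(jig(.018,.034),.0113),speed=.012,max_force=14)); rep("stop")
r.hold(1); rep("held")
im,d=optics.get_image("scene"); np.savez("scene2.npz",im=im); x0,y0,x1,y1=ROI["scene"]["jig"]
cv2.imwrite("pics/push.png",cv2.resize(im[y0-15:y1,x0:x1],None,fx=6,fy=6,interpolation=cv2.INTER_CUBIC)[:,:,::-1])
E
```

```text
start foot 0.0116 jig 2.53 34.01 F 0.0 0.0 0.0 tq [ 0.04 -0.02 -0.05] 0.012967240393496617 9.9417
True
stop foot 0.0104 jig 8.23 33.46 F -0.15 -0.2 -0.31 tq [-0.01 -0.03  0.  ] 0.012775297792018336 10.7417
held foot 0.0103 jig 7.93 33.44 F 2.75 -0.01 2.77 tq [-0.06 -0.35 -0.04] 0.01262029100555718 11.7417
```

View pics/push.png

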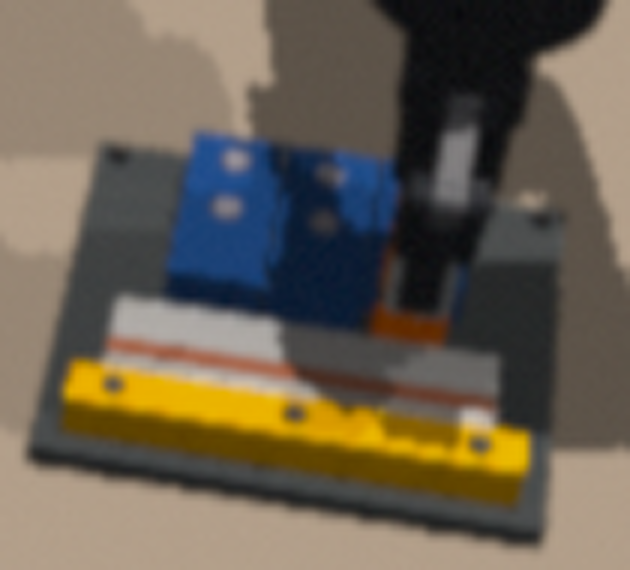

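The scene shows the spacer against the coupon, with the coupon apparently at the rail, but the press force has relaxed and the foot touches the plate. I'll raise it 1 mm and push in small steps until about 14 N holds.

```bash
python3 - <<'E'
from h import *
f0=np.array([.72,-.19,-.82])
def rep(t):
    st=r.read_state(); e=st["eef_pos"]; f=(st["contact_force"]-f0); F=-f[:2]@ex
    print(t,"foot",(e[2]-.006-G).round(4),"jig",((e[:2]-JO)@ex*1e3).round(2),((e[:2]-JO)@ey*1e3).round(2),"push",F.round(2),(f[:2]@ey).round(2),f[2].round(2),"tq",st["torque"].round(2),st["time_s"]); return F
x=.0075
r.move_straight(tcp(jig(x,.034),.0125),speed=.02); r.hold(.3); rep("raised")
for i in range(14):
    x+=.0005; r.move_straight(tcp(jig(x,.034),.0125),speed=.01); r.hold(.35)
    if rep(f"{x:.4f}")>13: break
E
```

```text
raised foot 0.0124 jig 7.33 33.97 push 0.22 0.54 0.04 tq [-0.03 -0.01 -0.03] 12.3667
0.0080 foot 0.0125 jig 7.99 34.02 push 0.67 -0.49 0.22 tq [-0.03  0.02 -0.  ] 12.9667
0.0085 foot 0.0125 jig 8.51 34.01 push -0.33 -0.04 0.59 tq [ 0.03  0.01 -0.  ] 13.5667
0.0090 foot 0.0124 jig 8.65 33.97 push 3.93 0.62 2.21 tq [ 0.11  0.63 -0.02] 14.1667
0.0095 foot 0.0124 jig 8.8 34.0 push 6.59 1.16 4.07 tq [ 0.13  0.92 -0.04] 14.7667
0.0100 foot 0.0124 jig 8.85 33.98 push 6.79 0.59 4.3 tq [0.13 1.24 0.02] 15.3667
0.0105 foot 0.0123 jig 8.96 33.97 push 8.37 0.02 5.32 tq [0.23 1.46 0.02] 15.9667
0.0110 foot 0.0123 jig 9.04 33.98 push 9.51 0.13 6.06 tq [0.15 1.66 0.02] 16.5667
0.0115 foot 0.0123 jig 9.11 33.94 push 10.97 -0.25 7.33 tq [0.18 1.97 0.01] 17.1667
0.0120 foot 0.0122 jig 9.18 33.95 push 11.99 0.49 8.94 tq [0.23 2.2  0.07] 17.7667
0.0125 foot 0.0122 jig 9.25 33.97 push 13.37 0.29 9.49 tq [0.27 2.41 0.03] 18.3667
```

The push holds at 13 N and scales linearly. Next I'll check squareness and spacer tilt in the images.

```bash
python3 - <<'E'
from h import *
ims=[]
for n in("scene","top"):
    im,d=optics.get_image(n); np.savez(n+"3.npz",im=im,d=d); ims.append(im)
old=np.load("scene0.npz")["im"]
for t,im in(("before",old),("now",ims[0])):
    x0,y0,x1,y1=ROI["scene"]["jig"]
    # copper stripe line and rail robot-side top edge, scene view
    for nm,lo,hi,z in(("stripe",(3,70,40),(16,200,255),.022),("rail",(20,150,60),(32,255,255),.028)):
        bs=blobs(im,lo,hi,(x0,y0+20,x1,y1),6)
        P=np.vstack([ray("scene",q,z)[:,:2] for q in bs]); J=np.c_[(P-JO)@ex,(P-JO)@ey]*1000
        k=[(y,J[(abs(J[:,1]-y)<2),0].min()) for y in range(-55,60,5) if (abs(J[:,1]-y)<2).any()]
        k=np.array(k); f=np.polyfit(k[:,0],k[:,1],1); res=abs(np.polyval(f,k[:,0])-k[:,1]); g=res<1.5; f=np.polyfit(k[g,0],k[g,1],1); print(t,nm,"slope",f[0].round(4),"x@0",f[1].round(2),g.sum())
A=cv2.resize(ims[0][110:245,375:460],None,fx=4.4,fy=4.4,interpolation=cv2.INTER_CUBIC)
B=cv2.resize(ims[1][180:285,215:310],None,fx=4.4,fy=4.4,interpolation=cv2.INTER_CUBIC)
h=max(len(A),len(B)); cv2.imwrite("pics/final.png",np.hstack([cv2.copyMakeBorder(c,0,h-len(c),0,0,cv2.BORDER_CONSTANT) for c in(A,B)])[:,:,::-1])
E
```

```text
before stripe slope -0.0082 x@0 32.16 23
before rail slope -0.0069 x@0 57.22 23
now stripe slope -0.1395 x@0 31.13 2
now rail slope -0.005 x@0 56.78 23
```

View pics/final.png

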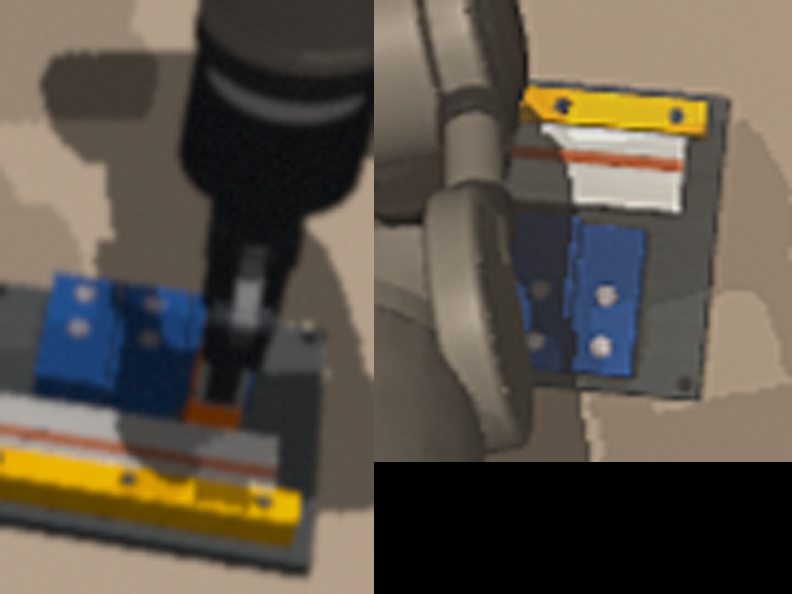

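The spacer looks upright and the coupon is close to the rail. The stripe mask failed in the shadow, so I'll use a colour-ratio ridge instead.

```bash
python3 - <<'E'
from h import *
for n,tags in(("scene",("0","2","3")),("top",("0","3"))):
  for t in tags:
    im=np.load(n+t+".npz")["im"].astype(float); R,g,B=[cv2.GaussianBlur(im[...,i],(0,0),.6) for i in range(3)]
    def trace(x0,z,J0,w,fn):  # samples along jig x at given y
        out=[]
        for y in np.arange(-60,61,2.5)/1e3:
            xs=np.arange(J0-w,J0+w,.0005); X=np.c_[JO+xs[:,None]*ex+y*ey,np.full(len(xs),z)]
            uv=proj(n,X).astype(np.float32); a=[cv2.remap(c.astype(np.float32),uv[:,:1],uv[:,1:],cv2.INTER_LINEAR)[:,0] for c in(R,g,B)]
            v=fn(*a,xs)
            if v is not None: out.append((y*1e3,v*1e3))
        o=np.array(out); 
        for _ in range(4):
            f=np.polyfit(o[:,0],o[:,1],1); q=abs(np.polyval(f,o[:,0])-o[:,1]); o=o[q<max(.8,2*np.median(q))]
        f=np.polyfit(o[:,0],o[:,1],1); return f.round(4),len(o),o[:,0].min(),o[:,0].max()
    def stripe(r_,g_,b_,xs):
        s=r_/(g_+b_+1); s=np.clip(s-.66,0,None); s[g_>1.5*b_]=0  # drop yellow
        return (s*xs).sum()/s.sum() if s.max()>.15 else None
    def rail(r_,g_,b_,xs):
        s=g_/(b_+1); i=np.argmax(s>1.7); return xs[i] if s.max()>2.2 and i>0 else None
    print(n,t,"stripe",trace(0,.022,.034,.011,stripe),"rail",trace(0,.028,.055,.012,rail))
E
```

```text
scene 0 stripe (array([-8.80000e-03,  3.60587e+01]), 37, np.float64(-47.5), np.float64(60.0)) rail (array([-6.20000e-03,  5.67826e+01]), 46, np.float64(-57.5), np.float64(57.5))
scene 2 stripe (array([-1.50000e-03,  3.92823e+01]), 31, np.float64(-60.0), np.float64(52.5)) rail (array([-3.9000e-03,  5.6552e+01]), 37, np.float64(-60.0), np.float64(55.0))
scene 3 stripe (array([-4.000e-03,  3.939e+01]), 30, np.float64(-52.5), np.float64(60.0)) rail (array([-6.20000e-03,  5.62572e+01]), 41, np.float64(-55.0), np.float64(57.5))
top 0 stripe (array([-6.80000e-03,  3.66118e+01]), 49, np.float64(-60.0), np.float64(60.0)) rail (array([-2.80000e-03,  5.43163e+01]), 49, np.float64(-60.0), np.float64(60.0))
top 3 stripe (array([-1.70000e-03,  3.98701e+01]), 33, np.float64(-60.0), np.float64(20.0)) rail (array([2.60000e-03, 5.58783e+01]), 31, np.float64(-60.0), np.float64(17.5))
```

The coupon moved about 3.3 mm, and its stripe is parallel to the rail within about 4 mrad, so it's flush and square. I'll confirm the push is steady and hand in.

```bash
python3 - <<'E'
from h import *
r.hold(.5); st=r.read_state(); print(st["contact_force"].round(2),st["grip_force"],st["grip_width"],abs(st["dq"]).max(),st["time_s"])
print(r.finish_job())
E
```

```text
[-12.79   1.39   9.26] 113.70297431945801 0.012443562496610957 0.0015775910388742258 18.9667
the job is handed in; nothing more can be done
None
```

I handed the job in at about 19 s: the spacer is upright in the wide gap, still gripped, pressing the coupon flush and square on the rail with about 13 N; no pass/fail verdict was returned.

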